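# Cock the sprung jaw of the holding jig and slide a wood block into it

## Task

Open the holding jig and load it, only by pushing: push the red sprung jaw back past its catch and let it go, so that it comes back a little and stays latched half open on its stop pin. Then gently push the dark wood block along the fence into the opened nest until it sits square against the end stop. Do not grip, squeeze or lift the block, and leave the other things on the bench where they are.

Things in the scene. Friction and masses are not known exactly. Their poses are not given: they have to be found in the camera images.
- jig: Aluminium holding jig fixed to the worktop, may stand turned. Origin on the worktop (z=0) at the inner face of its fence, level with the middle of the jaw. x points from fence to jaw (the way the jaw opens), y along the fence towards the open loading end, z up. The fence is a bar 22 mm high, jig x -18 to 0, y -80 to 165 mm. The nest is the bare worktop between fence and jaw.
- stop_face (a point): Middle of the face of the wooden end stop, at jig x 13.5, y -40 mm, 11 mm above the worktop. The stop is 22 mm high and spans jig x 0 to 27 mm; the block comes to rest against this face. Axes as the jig's.
- pawl_nose (a point): Nose of the sprung steel pawl (pivot at jig x 20, y -60 mm, top 27 mm high) that works by itself and catches the brass stop pin on the jaw's side: keep off it. Behind the jaw stands a grey spring housing 36 mm high, jig x 112 to 138, y -80 to 42 mm; two guide rods (jig y +-18 mm, 18 mm high) come out behind it as far as x 162 mm.
- slide_jaw (a joint): Red jaw, slides along the jig's +x; m. 0 = closed (face at jig x 30 mm), 0.048 = fully back. A spring pushes it home with 5.5 N at 0, 11 N fully back; the pawl adds 2 to 4 N on the way. The stop pin passes the pawl at about 0.0325. Let go from beyond that, the jaw returns and is caught at about 0.0315 (face at jig x 61.5 mm); let go earlier, it springs home.
- jaw_face (a point): Point on the red jaw's front face (towards the fence), mid width, 42 mm above the worktop; moves with the jaw. The face spans jig y -35 to 35 mm and 3 to 55 mm above the worktop, so it can be pushed above the 22 mm fence. At its +y edge a lip, flared by 17 degrees and reaching to jig y 54 mm, leads the block in. Axes as the jig's.
- block_center (a point): Centre of the loose dark reddish wood block, 50 (its x) x 80 (its y) x 22 mm high, 45 to 100 g, lying on the worktop beside the fence, long side roughly along it; centre 11 mm up. Fully loaded (touching the end stop) its centre is at jig y 0, x 25 to 37 mm, long sides along the fence.
- red_spool: Spool of solder wire with red flanges, 60x72x46 mm, upright, loose; origin under its centre. Bystander.
- grey_spool: Spool of solder wire with grey flanges, 51x61x38 mm, upright, loose; origin under its centre. Bystander.
- glass_jar: Square glass jar lying on its side, 56x120x56 mm, loose; origin under its centre. Bystander.
- foil_roll: Roll of copper foil tape lying flat, 72 mm across, 10 mm high, loose; origin under its centre. Bystander.
- pin_jar: Small round jar with dark cap, 44 mm across, 105 mm high, loose; origin under its centre. Bystander.

How it is judged:
On the way, in this order (a step that is already met when the one before it is completed fails the run):
1. the jaw is pushed back past its catch (0.0325 m or more) (value of joint slide_jaw above 0.0325 m), for 0.02 s.
2. the jaw is let go and stays latched half open on its stop pin (value of joint slide_jaw between 0.0285 and 0.0325 m and contact force between each of the arm, the fingers and jig below 0.2 N), for 0.3 s.
At the end, for the whole second after the job is handed in: The jaw rests latched half open (joint 0.0285 to 0.0335); the block lies flat in the nest between fence and jaw, along the fence within 0.15 rad, within 7 mm of the end stop (value of joint slide_jaw between 0.0285 and 0.0335 m and y of block_center in the frame of jig between -0.004 and 0.007 m and x of block_center in the frame of jig between 0.022 and 0.04 m and angle between the y axis of block_center and the y axis of jig, either way round below 0.15 rad and height (world z) of block_center below 0.015 m and angle between block_center's own z axis and vertical below 0.1 rad and velocity of joint slide_jaw between -0.01 and 0.01 m/s); the robot touches nothing.
It fails at once if the block is lifted (more than 12 mm off the worktop) (height (world z) of block_center above 0.023 m).
It fails at once if the block is tipped (angle between block_center's own z axis and vertical above 0.4 rad).
It fails at once if the block is squeezed or forced (over 30 N from the fingers) (contact force between the fingers and block above 30 N).
It fails at once if a bystander is moved by more than 20 mm (distance of any of red_spool, grey_spool, glass_jar, foil_roll, pin_jar from where it was at the start of the episode above 0.02 m).
It also fails if it takes over 56 s, if anything falls off the work surface, if the arm or the gripper's body presses on something with over 40 N, if the wrist force passes 120 N, or if a joint passes its speed limit or range.

## Robot

A 7-joint arm with a two-finger parallel gripper is mounted at the origin on a cart in front of the work surface, level with it; the furniture and walls round the work are solid. World frame = base frame: x ahead of the robot, y to its left, z up, the work surface at z = 0. Lengths are in m, angles in rad, forces in N, time in s.
With the tool pointing down it reaches from about 0.425 to 0.875 m from the base axis. Payload 4.7 kg.
Tool frame: the origin (TCP) lies on the centre line of the jaws, within the pads' length; the fingertips stand 14 mm ahead of it and the grasp point (between the pads) lies 5 mm behind it; z points along the fingers, y is the direction in which the jaws open and shut (so a half turn about z gives the same grasp; the last joint's range is limited). The gripper opens to 87 mm and grips with 3 to 60 N. Pads are 19 mm wide; open, the fingers measure 117 mm over their backs; the gripper's body (75 mm by 190 mm) begins 51 mm behind the grasp point.
Start: joints at [1.266, 0.321, -0.07, 1.45, 0.023, 1.371, -0.057], TCP at [0.204, -0.617, 0.237] pointing down, gripper open.
Joint ranges: [-2.86, 2.86], [-0.3, 2.09], [-1.38, 1.24], [0.06, 2.45], [-1.56, 4.7], [0.09, 2.05], [-2.69, 2.69]. Speed limits (rad/s): [2.57, 2.57, 3.14, 3.14, 3.14, 3.14, 3.14].

## Interface

Orientations are given as a rotation vector (axis times angle).
In Python, from bench import ctrl gives the robot as it stands. The module is installed in compiled form; this text tells all that it offers.
- The arm moves only by the tool step_arm, never from a script. Its argument "plan" is a list of rows, each a list of 3 entries, a list of its own where there are three numbers: the turn, a rotation vector about the tool's x, y, z in rad, then the shift along the tool's x, y, z in m, then the closure in counts, from 0 (fully open) to 255 (shut). In form: [[[rx, ry, rz], [x, y, z], hand], ...]. A call has exactly 10 rows; each row is the pose to reach, as a shift and turn from the pose commanded when the call began, along the tool's axes at that moment; what a row does not reach only later rows make up. A row lasts 1/8 s, in which the tool goes at most 62.5 mm and 10.7 degrees, less where a joint would pass 70% of its speed; a pose out of reach is approached as far as the arm can. A call with a gripper value outside its range is refused whole. The fingers move at their own pace and stop on an object; "squeeze" is the grip in N (left out, the last holds). Time passes only in rows, so rows that repeat a pose let the fingers close, or fill a call up. It gives the time, the measured TCP pose, the force and the opening at its end, in the units of the state.
- ctrl.get_state(): the state, without advancing time (a new reading comes with each control period).
- ctrl.get_image(name): name is "scene" or "top" or "wrist"; returns the picture (420x560x3 uint8, red, green, blue); there is no depth.
- ctrl.calibration(name): a dict with "fov_y" (degrees; the focal length in pixels is half the picture's height over the tangent of half this angle, whatever the lens; pixels are square), "cx", "cy" (the principal point, pixels), "k1" (the pictures are not rectified: a ray, as slopes to the right and down, at radius r is drawn at 1 + k1 r^2 times it, then the intrinsics apply), "rvec" (rotation vector, rad) and "tvec" (3), from world to camera coordinates, as OpenCV has them. Camera axes: x right, y down, z forward; pixel columns grow to the right and rows downward; lengths in m; the calibration is good to about 2 mm. A picture is of the moment at which its call begins: read the wrist's pose just before it. calibration takes no time and is no camera call; for the wrist camera it gives the pose at the moment of the call.
- ctrl.close_job(): hands the job in, once; it reports no verdict.
Trained networks look in the newest picture that a camera, given by its name, has taken for a name from the list of things; names that differ only in an ending like _2 or _b are one class to them, and where a whole thing is asked for, a point or a joint stands for the part that bears it (a point fixed in the world has none). Each returns a list of dicts, best first, with "score" (0 to 1); they miss things now and then, are a little off and sometimes report something else, mostly with a low value. They report only what shows in the picture. A call takes as long as a camera call.
- ctrl.cut_out(camera, label): "pixels" (420x560 bool, what is visible of it) and "rect" ([left, top, width, height] in pixels, round what is visible of it).
The state is a dict: "time": time; "joint_positions": joint angles; "qd": joint speeds; "joint_torque": joint torques, N m; "position": TCP position; "tool_rot": TCP orientation; "ft_force": force on the tool from outside, world axes, zero at the start; "torque": the same for the moment, N m; "grip_width": opening from 0.0 (shut) to 1.0 (fully open).
Only numpy, scipy, OpenCV 4.12 (cv2) and the standard library are available. Lean on these libraries where they do the work, as an engineer would, in place of code of your own. Each camera call takes 0.05 s, during which the arm holds its last target.

## Working session

There is one attempt and no reset: what is moved stays moved. The work goes in short steps, Python scripts to look and compute and a tool call to move; the robot and the scene stay as the last step left them, time stands still between calls to the robot, and variables do not carry over. Pictures are saved under pics/ and viewed, and the job is handed in when it is done.

Besides the shell and the picture viewer there is one more tool, called by a JSON object that holds its "method" and its "body", one argument or row to a line. step_arm: Moves the arm, as the interface text tells. Its arguments: {"type":"object","properties":{"plan":{"type":"array"},"squeeze":{"type":"number"}},"required":["plan"]}

```bash
mkdir -p pics; ls; cat > h.py <<'E'
import numpy as np, cv2
from bench import ctrl
def save(name,fn):
    im=ctrl.get_image(name); cv2.imwrite('pics/'+fn,im[:,:,::-1]); return im
def cal(name):
    c=ctrl.calibration(name); f=210/np.tan(np.radians(c['fov_y'])/2)
    R=cv2.Rodrigues(np.array(c['rvec'],float))[0]; t=np.array(c['tvec'],float)
    return f,c['cx'],c['cy'],c['k1'],R,t
def proj(C,P):
    f,cx,cy,k,R,t=C; p=np.atleast_2d(P)@R.T+t; s=p[:,:2]/p[:,2:]; r2=(s**2).sum(1,keepdims=True)
    s=s*(1+k*r2); return s*f+[cx,cy]
def ray(C,uv):
    f,cx,cy,k,R,t=C; d=(np.atleast_2d(uv).astype(float)-[cx,cy])/f; s=d.copy()
    for _ in range(30): s=d/(1+k*(s**2).sum(1,keepdims=True))
    return -R.T@t, np.c_[s,np.ones(len(s))]@R
def atz(C,uv,z):
    o,d=ray(C,uv); return o+d*((z-o[2])/d[:,2:])
E
python3 - <<'E'
from h import *
save('scene','s0.png');save('top','t0.png');save('wrist','w0.png')
for n in('scene','top','wrist'):print(n,ctrl.calibration(n))
print(ctrl.get_state())
E
```

```text
pics
scene {'fov_y': 57.57626796336602, 'cx': 273.10354314300474, 'cy': 211.6901587662879, 'k1': -0.016065506461383366, 'rvec': array([ 1.7756705 , -0.96460382,  0.63171995]), 'tvec': array([-0.36657761,  0.24235905,  0.4744855 ])}
top {'fov_y': 43.66383107486243, 'cx': 289.0974716102787, 'cy': 209.05443338047945, 'k1': -0.0770349103364678, 'rvec': array([ 2.11473554, -2.16759129,  0.17804033]), 'tvec': array([-0.02533759,  0.56592904,  1.04610907])}
wrist {'fov_y': 60.18984912510663, 'cx': 275.65418275357194, 'cy': 210.68047802103274, 'k1': -0.08238510354434996, 'rvec': array([-2.34734285,  1.69526149,  0.25120039]), 'tvec': array([-0.64867839, -0.03505037,  0.39106588])}
{'time': 0.15, 'joint_positions': array([ 1.26610277,  0.32161996, -0.07006816,  1.45142554,  0.02259576,
        1.37078025, -0.05692166]), 'qd': array([ 0.00045265, -0.0022279 ,  0.00130629, -0.00369149,  0.00075968,
       -0.00152111,  0.00036296]), 'joint_torque': array([-2.79887245e-04, -4.91795540e+01, -4.04604468e-01, -3.12874174e+01,
       -6.38562161e-02,  4.05202748e-02,  1.25034176e-04]), 'position': array([ 0.20354542, -0.61688153,  0.23571844]), 'tool_rot': array([-3.10037652e+00, -4.98397374e-01,  4.97102393e-04]), 'ft_force': array([ 0.3247188 , -0.55237201, -1.16220845]), 'torque': array([ 0.00191767, -0.00218119, -0.00621325]), 'grip_width': 0.9999791009465461}
```

View pics/t0.png

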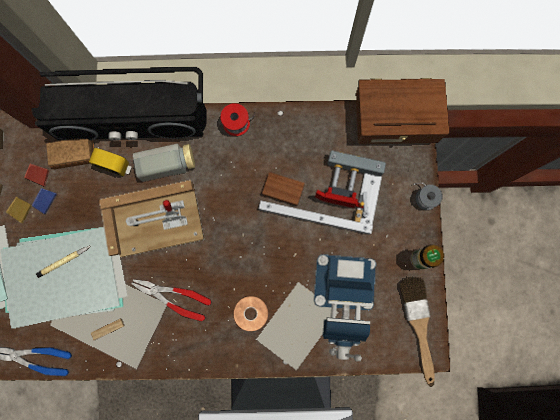

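View pics/s0.png

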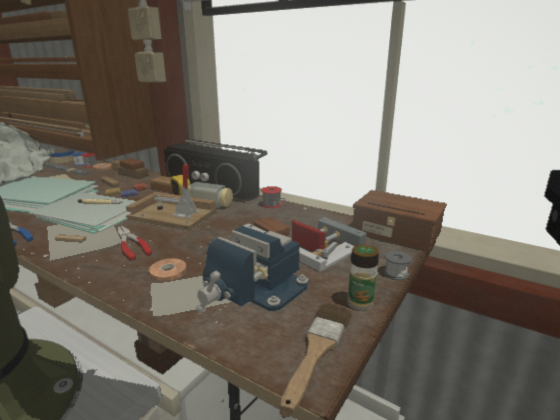

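View pics/w0.png

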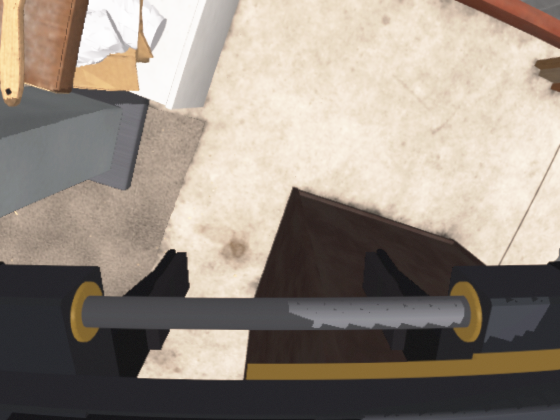

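```bash
python3 - <<'E'
from h import *
C=cal('top')
for l in ['jig','slide_jaw','block_center','red_spool','grey_spool','glass_jar','foil_roll','pin_jar']:
    for d in ctrl.cut_out('top',l)[:2]:
        m=d['pixels'];ys,xs=np.nonzero(m)
        np.save('pics/m_%s_%.0f.npy'%(l,d['score']*100),m)
        r=cv2.minAreaRect(np.c_[xs,ys].astype(np.float32))
        print(l,round(d['score'],2),d['rect'],m.sum(),np.round(atz(C,[[xs.mean(),ys.mean()]],0.02)[0],3))
        z={'block_center':.022}.get(l,.02)
        print(np.round(atz(C,cv2.boxPoints(r),z)[:,:2],3).tolist())
print(ctrl.get_state()['time'])
E
```

```text
jig 0.89 [258.8, 151.7, 127.4, 82.4] 4005 [ 0.597 -0.155  0.02 ]
[[0.567, 0.028], [0.73, -0.01], [0.669, -0.254], [0.508, -0.21]]
slide_jaw 0.62 [313.6, 167.5, 47.9, 42.8] 792 [ 0.601 -0.15   0.02 ]
[[0.59, -0.094], [0.668, -0.116], [0.639, -0.216], [0.562, -0.193]]
block_center 0.74 [261.9, 175.4, 44.1, 27.4] 921 [ 0.613 -0.028  0.02 ]
[[0.601, 0.019], [0.652, 0.001], [0.624, -0.075], [0.574, -0.057]]
block_center 0.2 [221.0, 100.7, 26.9, 30.2] 756 [0.772 0.074 0.02 ]
[[0.81, 0.105], [0.808, 0.043], [0.734, 0.044], [0.736, 0.105]]
red_spool 0.9 [220.8, 104.5, 26.9, 30.1] 728 [0.772 0.075 0.02 ]
[[0.792, 0.117], [0.819, 0.062], [0.754, 0.032], [0.728, 0.087]]
red_spool 0.7 [132.4, 143.7, 65.9, 38.0] 1726 [0.68  0.231 0.02 ]
[[0.703, 0.302], [0.726, 0.172], [0.658, 0.159], [0.635, 0.287]]
grey_spool 0.93 [415.2, 188.0, 26.7, 20.6] 501 [ 0.588 -0.341  0.02 ]
[[0.595, -0.303], [0.624, -0.357], [0.581, -0.378], [0.553, -0.325]]
glass_jar 0.59 [132.3, 143.3, 63.4, 38.6] 1623 [0.68  0.232 0.02 ]
[[0.702, 0.3], [0.727, 0.176], [0.66, 0.161], [0.635, 0.283]]
foil_roll 0.88 [231.8, 294.7, 34.5, 37.8] 791 [0.353 0.046 0.02 ]
[[0.389, 0.08], [0.387, 0.011], [0.32, 0.012], [0.321, 0.08]]
foil_roll 0.19 [258.9, 150.9, 127.1, 83.7] 3730 [ 0.597 -0.155  0.02 ]
[[0.566, 0.026], [0.728, -0.01], [0.669, -0.252], [0.509, -0.209]]
pin_jar 0.89 [409.8, 242.7, 32.4, 24.7] 693 [ 0.46  -0.329  0.02 ]
[[0.476, -0.287], [0.491, -0.361], [0.443, -0.37], [0.427, -0.297]]
0.55
```

```bash
python3 - <<'E'
import cv2
im=cv2.imread('pics/t0.png')[140:245,250:395]
cv2.imwrite('pics/t0z.png',cv2.resize(im,None,fx=5.5,fy=5.5,interpolation=cv2.INTER_CUBIC))
E
```

```text
(no output)
```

View pics/t0z.png

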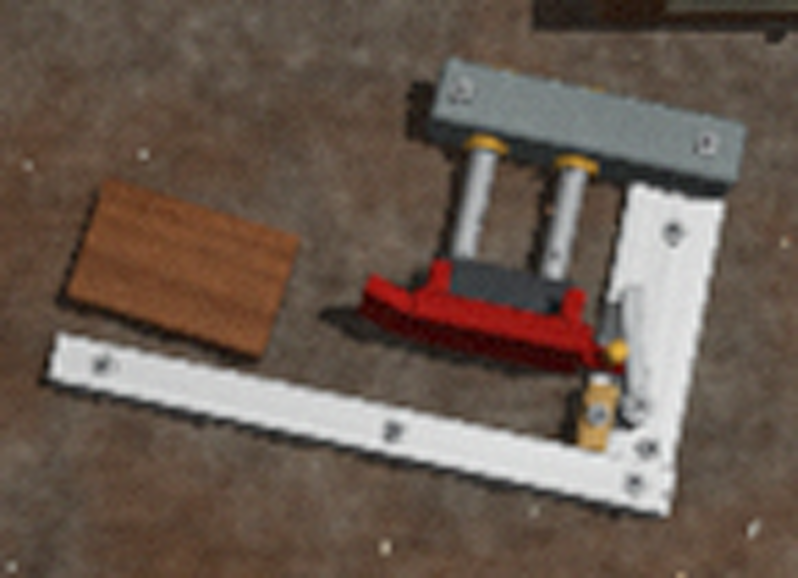

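```bash
cat > fit.py <<'E'
from h import *
from scipy.optimize import least_squares
C=cal('top')
def z2p(a): return (np.array(a,float)+.5)/5.5-.5+[250,140]
J=np.array([[0,165,22],[-18,165,22],[-18,-80,22],[138,42,36],[138,-80,36]])/1000
U=z2p([[57,335],[50,382],[668,513],[447,60],[745,125]])
def T(p,P):
    c,s=np.cos(p[2]),np.sin(p[2]); P=np.atleast_2d(P)
    return np.c_[P[:,0]*c-P[:,1]*s+p[0],P[:,0]*s+P[:,1]*c+p[1],P[:,2]]
s=least_squares(lambda p:(proj(C,T(p,J))-U).ravel(),[.55,-.14,.0])
print(s.x,np.degrees(s.x[2]));print(s.fun.reshape(-1,2).round(2))
B=np.array([[25,40,22],[25,-40,22],[-25,-40,22],[-25,40,22]])/1000
UB=z2p([[105,180],[300,238],[262,355],[68,292]])
b=least_squares(lambda p:(proj(C,T(p,B))-UB).ravel(),[.61,-.03,.2])
print(b.x,b.fun.reshape(-1,2).round(2))
c,sn=np.cos(s.x[2]),np.sin(s.x[2]);d=b.x[:2]-s.x[:2]
print('block in jig',d[0]*c+d[1]*sn,-d[0]*sn+d[1]*c,np.degrees(b.x[2]-s.x[2]))
np.save('jig.npy',s.x)
im=cv2.imread('pics/t0.png')
E
python3 fit.py
```

```text
[ 0.5487405  -0.13838801 -0.24158056] -13.841546752641014
[[ 0.17  0.29]
 [-0.45 -0.12]
 [ 0.07  0.7 ]
 [-0.67 -0.58]
 [ 0.89 -0.35]]
[ 0.61495619 -0.02755335 -0.33198441] [[ 0.13 -0.75]
 [ 0.15 -0.27]
 [ 0.08  0.36]
 [-0.36  0.64]]
block in jig 0.03777704524865758 0.12345742713350381 -5.179758971803882
```

```bash
cat > mv.py <<'E'
from h import *
import sys
from scipy.spatial.transform import Rotation as Ro
# usage: mv.py jx jy z [mm]
def target(jx,jy,z):
    p=np.load('jig.npy'); c,s=np.cos(p[2]),np.sin(p[2])
    P=np.array([p[0]+jx*c-jy*s,p[1]+jx*s+jy*c,z])
    X=[-s,c,0];Y=[c,s,0];Z=[0,0,-1]
    return P,np.array([X,Y,Z]).T
def report():
    st=ctrl.get_state();p=np.load('jig.npy');c,s=np.cos(p[2]),np.sin(p[2])
    R=Ro.from_rotvec(st['tool_rot']).as_matrix();d=st['position'][:2]-p[:2]
    f=st['ft_force'][:2]
    print('t',st['time'],'jig pos mm',np.round([1e3*(d[0]*c+d[1]*s),1e3*(-d[0]*s+d[1]*c),1e3*st['position'][2]],1),'F jig',np.round([f[0]*c+f[1]*s,-f[0]*s+f[1]*c,st['ft_force'][2]],2),'grip',round(st['grip_width'],3))
    return st,R
if __name__=='__main__':
    st,R=report()
    if len(sys.argv)>1:
        a=[float(v)/1e3 for v in sys.argv[1:4]]
        P,R1=target(*a)
        print('turn',Ro.from_matrix(R.T@R1).as_rotvec().round(4),'shift',(R.T@(P-st['position'])).round(4), 'P',P.round(3))
E
python3 mv.py 5 0 200; python3 mv.py 5 60 200
```

```text
t 0.55 jig pos mm [-220.5 -547.5  236.6] F jig [-0.21 -0.19  0.21] grip 1.002
turn [ 0.0000e+00  1.0000e-04 -1.0104e+00] shift [ 0.482  -0.3439  0.0365] P [ 0.554 -0.14   0.2  ]
t 0.55 jig pos mm [-220.5 -547.5  236.6] F jig [-0.21 -0.19  0.21] grip 1.002
turn [ 0.0000e+00  1.0000e-04 -1.0104e+00] shift [ 0.5139 -0.3948  0.0365] P [ 0.568 -0.081  0.2  ]
```

{"method": "step_arm", "body": {
  "plan": [
    [[0,0,-0.1],[0.048,-0.034,0.004],255],
    [[0,0,-0.2],[0.096,-0.069,0.007],255],
    [[0,0,-0.3],[0.145,-0.103,0.011],255],
    [[0,0,-0.4],[0.193,-0.138,0.015],255],
    [[0,0,-0.5],[0.241,-0.172,0.018],255],
    [[0,0,-0.6],[0.289,-0.206,0.022],255],
    [[0,0,-0.7],[0.337,-0.241,0.026],255],
    [[0,0,-0.8],[0.386,-0.275,0.029],255],
    [[0,0,-0.9],[0.434,-0.31,0.033],255],
    [[0,0,-1.01],[0.482,-0.344,0.0365],255]
  ],
  "squeeze": 5
}}

```text
time: 1.8
position: [0.5546, -0.1381, 0.2003]
tool_rot: [2.469, 1.94, 0.0]
ft_force: [0.7, -0.4, 0.3]
grip_width: 0.021
```

```bash
python3 - <<'E'
from h import *
from mv import report
report()
C=cal('wrist')
np.savez('wc1.npz',f=C[0],cx=C[1],cy=C[2],k=C[3],R=C[4],t=C[5])
save('wrist','w1.png');save('top','t1.png')
report()
E
```

```text
t 1.8 jig pos mm [  5.6   1.7 200.3] F jig [ 0.81 -0.21  0.28] grip 0.021
t 1.9 jig pos mm [  6.    9.2 200.2] F jig [-0.12 -0.47 -0.28] grip 0.004
```

View pics/w1.png

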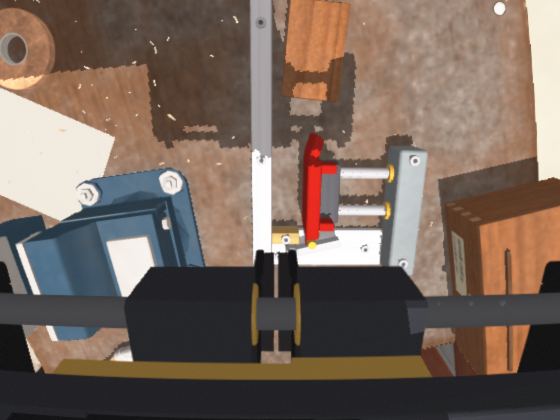

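View pics/t1.png

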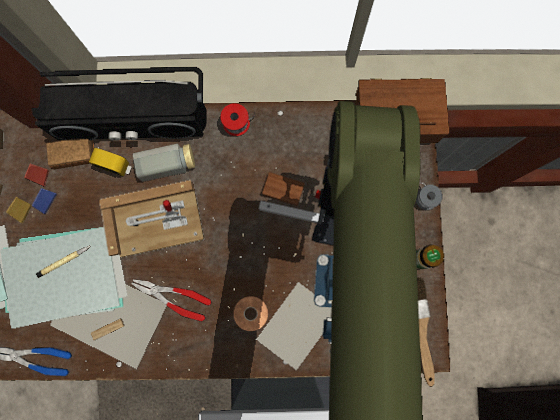

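```bash
python3 - <<'E'
from h import *
from mv import report
report()
C=cal('wrist')
np.savez('wc1.npz',f=C[0],cx=C[1],cy=C[2],k=C[3],R=C[4],t=C[5])
save('wrist','w2.png')
report()
p=np.load('jig.npy')
im=cv2.imread('pics/w2.png')[0:275,200:480]
cv2.imwrite('pics/w2z.png',cv2.resize(im,(784,770)[:1]+(770,),interpolation=cv2.INTER_CUBIC)[:600])
E
```

```text
t 1.9 jig pos mm [  6.    9.2 200.2] F jig [-0.12 -0.47 -0.28] grip 0.004
t 1.95 jig pos mm [  5.4   4.7 200. ] F jig [ 0.07 -1.04  0.08] grip 0.007
```

View pics/w2z.png

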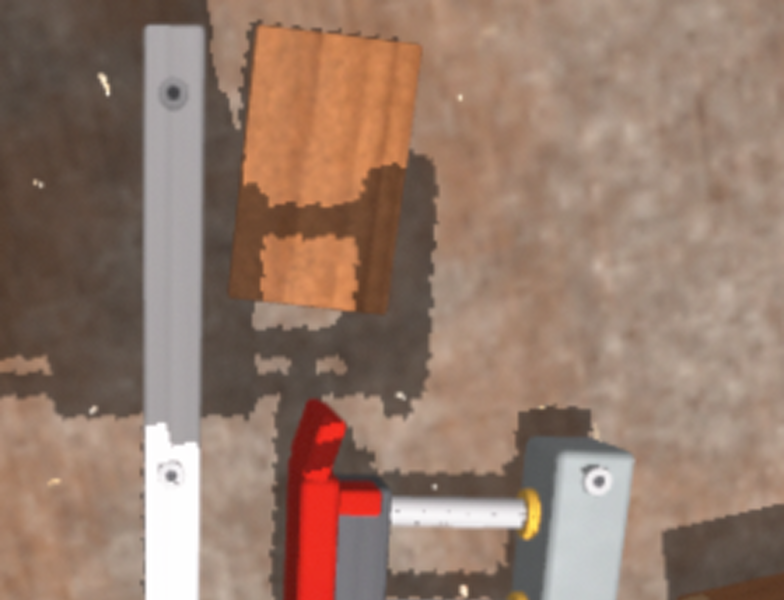

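View pics/w2.png

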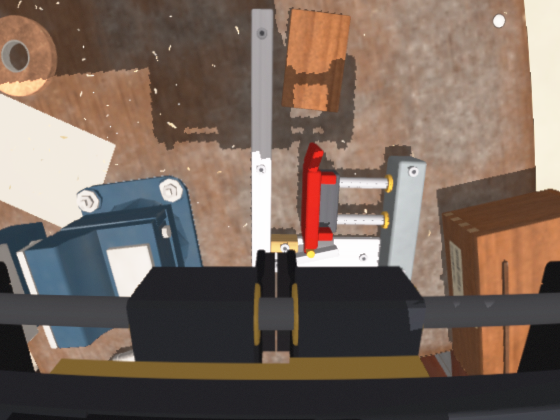

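```bash
cat > fitw.py <<'E'
from h import *
from fit import T
from scipy.optimize import least_squares
d=np.load('wc1.npz');C=(float(d['f']),float(d['cx']),float(d['cy']),float(d['k']),d['R'],d['t'])
q=lambda a:(np.array(a,float)+.5)/2.8-.5+[200,0]
J=np.array([[0,165,22],[-18,165,22],[138,42,36]])/1000
U=q([[205,26],[145,26],[633,458]])
p0=np.load('jig.npy')
print('top-fit resid',(proj(C,T(p0,J))-U).round(1).tolist())
ln=np.array([[0,0,22.],[-18,0,22]])/1e3  # long edge: x at row 600 zoomed
def res(p):
    r=(proj(C,T(p,J))-U).ravel()
    e=[]
    for x,u in((0,200),(-.018,144)):
        pts=proj(C,T(p,np.array([[x,y,.022] for y in np.linspace(-.05,.1,60)])))
        r0=q([u,600]); e.append(np.interp(r0[1],pts[::-1,1] if pts[0,1]>pts[-1,1] else pts[:,1],pts[::-1,0] if pts[0,1]>pts[-1,1] else pts[:,0])-r0[0])
    return np.r_[r,e]
s=least_squares(res,p0);print(s.x,s.fun.round(2),'diff mm',(s.x-p0)*[1e3,1e3,57.3])
B=np.array([[25,40,22],[25,-40,22],[-25,-40,22],[-25,40,22]])/1000
UB=q([[421,45],[386,314],[230,297],[256,24]])
b=least_squares(lambda p:(proj(C,T(p,B))-UB).ravel(),[.61,-.03,-.2])
p=s.x;c,sn=np.cos(p[2]),np.sin(p[2]);dd=b.x[:2]-p[:2]
print('block in jig',dd[0]*c+dd[1]*sn,-dd[0]*sn+dd[1]*c,np.degrees(b.x[2]-p[2]),b.fun.round(1))
E
python3 fitw.py; python3 mv.py
```

```text
[ 0.5487405  -0.13838801 -0.24158056] -13.841546752641014
[[ 0.17  0.29]
 [-0.45 -0.12]
 [ 0.07  0.7 ]
 [-0.67 -0.58]
 [ 0.89 -0.35]]
[ 0.61495619 -0.02755335 -0.33198441] [[ 0.13 -0.75]
 [ 0.15 -0.27]
 [ 0.08  0.36]
 [-0.36  0.64]]
block in jig 0.03777704524865758 0.12345742713350381 -5.179758971803882
top-fit resid [[-2.4, 0.9], [-2.7, 0.6], [0.2, -0.7]]
[ 0.54997213 -0.13827962 -0.24684716] [ 0.12  0.39 -0.24  0.04  1.69 -0.28 -1.25 -0.37] diff mm [ 1.23163408  0.10839489 -0.30177595]
block in jig 0.03649214077483483 0.12447581913273592 -4.535336579513223 [ 0.6 -0.7  0.3  0.5 -0.7  0.6 -0.2 -0.2]
t 1.95 jig pos mm [  5.4   4.7 200. ] F jig [ 0.07 -1.04  0.08] grip 0.007
```

```bash
python3 - <<'E'
import cv2
im=cv2.imread('pics/t0.png')[245:365,305:385]
cv2.imwrite('pics/v1.png',cv2.resize(im,None,fx=5,fy=5,interpolation=cv2.INTER_CUBIC))
im=cv2.imread('pics/w2.png')[160:360,0:220]
cv2.imwrite('pics/v2.png',cv2.resize(im,None,fx=3,fy=3,interpolation=cv2.INTER_CUBIC))
im=cv2.imread('pics/s0.png')[200:320,180:400]
cv2.imwrite('pics/v3.png',cv2.resize(im,None,fx=3.5,fy=3.5,interpolation=cv2.INTER_CUBIC))
from h import *
C=cal('top')
for z in (0,.05,.08,.1,.12):print(z,atz(C,[[345,257],[318,257]],z).round(3).tolist())
np.save('jig.npy',[.5494,-.1383,-.244])
E
```

```text
0 [[0.465, -0.157, 0.0], [0.467, -0.099, 0.0]]
0.05 [[0.462, -0.151, 0.05], [0.464, -0.096, 0.05]]
0.08 [[0.46, -0.148, 0.08], [0.462, -0.094, 0.08]]
0.1 [[0.459, -0.146, 0.1], [0.46, -0.093, 0.1]]
0.12 [[0.458, -0.143, 0.12], [0.459, -0.092, 0.12]]
```

View pics/v1.png

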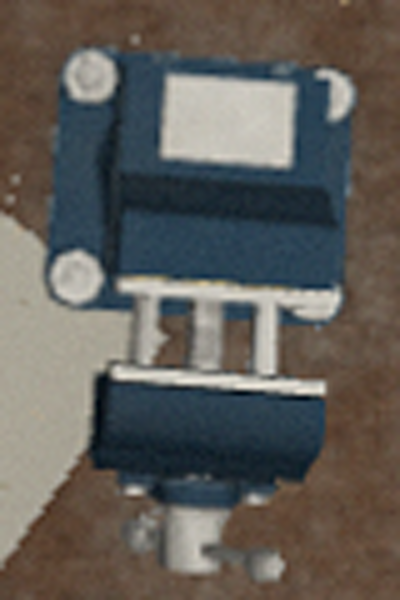

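View pics/v2.png

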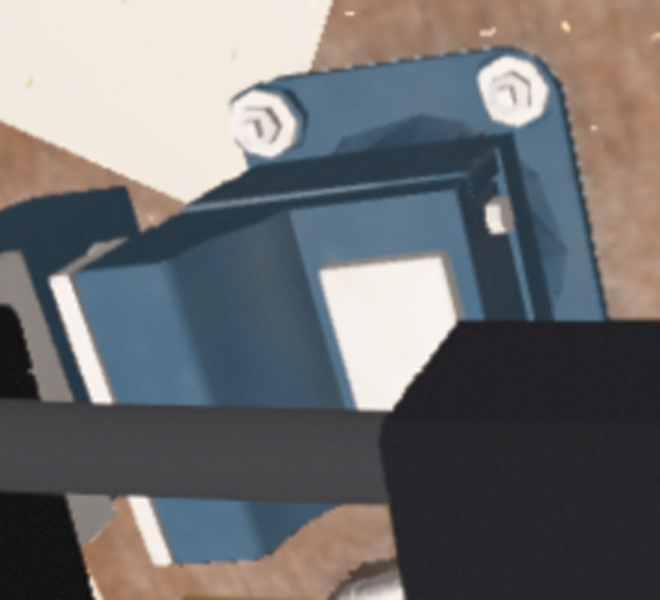

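View pics/v3.png

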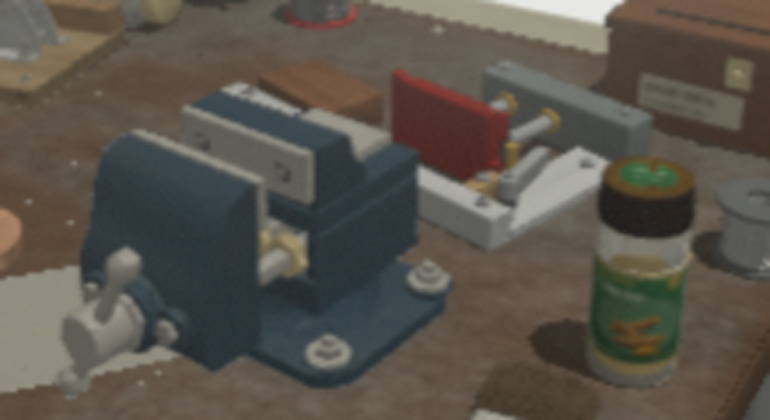

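```bash
python3 - <<'E'
from h import *
Ct=cal('top');d=np.load('wc1.npz');C=(float(d['f']),float(d['cx']),float(d['cy']),float(d['k']),d['R'],d['t'])
for a,b in(([338,260],[148.5,245]),([337,277],[107,250]),([328.6,301.6],[18.5,252.5]),([322.5,260],[171,190])):
    o1,d1=ray(Ct,[a]);o2,d2=ray(C,[b]);d1=d1[0];d2=d2[0]
    s=np.linalg.lstsq(np.c_[d1,-d2],o2-o1,rcond=None)[0]
    p,q=o1+s[0]*d1,o2+s[1]*d2;print(p.round(3),q.round(3))
E
python3 mv.py 0 0 100; python3 mv.py 0 15 52
```

```text
[ 0.454 -0.133  0.087] [ 0.454 -0.133  0.088]
[ 0.421 -0.129  0.089] [ 0.421 -0.13   0.089]
[ 0.374 -0.109  0.12 ] [ 0.374 -0.108  0.12 ]
[ 0.46  -0.107  0.012] [ 0.46  -0.108  0.012]
t 1.95 jig pos mm [  4.7   4.5 200. ] F jig [ 0.07 -1.04  0.08] grip 0.007
turn [ 0.0002 -0.002   0.0094] shift [-0.0047 -0.0048  0.1   ] P [ 0.549 -0.138  0.1  ]
t 1.95 jig pos mm [  4.7   4.5 200. ] F jig [ 0.07 -1.04  0.08] grip 0.007
turn [ 0.0002 -0.002   0.0094] shift [ 0.0102 -0.0047  0.1481] P [ 0.553 -0.124  0.052]
```

{"method": "step_arm", "body": {
  "plan": [
    [[0,0,0],[0,-0.001,0.01],255],
    [[0,0,0],[0,-0.002,0.03],255],
    [[0,0,0],[0,-0.003,0.055],255],
    [[0,0,0],[0,-0.004,0.08],255],
    [[0,0,0],[0,-0.005,0.105],255],
    [[0,0,0],[0,-0.005,0.12],255],
    [[0,0,0],[0,-0.005,0.13],255],
    [[0,0,0],[0,-0.005,0.13],255],
    [[0,0,0],[0,-0.005,0.13],255],
    [[0,0,0],[0,-0.005,0.13],255]
  ]
}}

```text
time: 3.2
position: [0.5494, -0.1385, 0.0709]
tool_rot: [2.472, 1.936, 0.001]
ft_force: [0.3, -0.3, 0.3]
grip_width: 0.008
```

```bash
python3 mv.py 0 0 50; python3 - <<'E'
from h import *
C=cal('wrist');save('wrist','w3.png')
from mv import target
for x in(-18,0,30):print(x,proj(C,[target(x/1e3,.05,.022)[0],target(x/1e3,.02,.022 if x<30 else .055)[0],target(x/1e3,-.02,.022 if x<30 else .055)[0]]).round(0).tolist())
E
python3 mv.py 0 0 50
```

```text
t 3.2 jig pos mm [ 0.  -0.2 70.9] F jig [ 0.32 -0.23  0.32] grip 0.008
turn [0.0015 0.0002 0.002 ] shift [ 0.0002 -0.      0.0209] P [ 0.549 -0.138  0.05 ]
-18 [[243.0, 159.0], [244.0, 212.0], [245.0, 275.0]]
0 [[276.0, 159.0], [276.0, 212.0], [275.0, 275.0]]
30 [[331.0, 159.0], [338.0, 232.0], [334.0, 305.0]]
t 3.25 jig pos mm [-0.1 -0.2 70.8] F jig [-0.18 -0.33 -0.07] grip 0.003
turn [0.0013 0.0003 0.0021] shift [0.0002 0.0001 0.0208] P [ 0.549 -0.138  0.05 ]
```

View pics/w3.png

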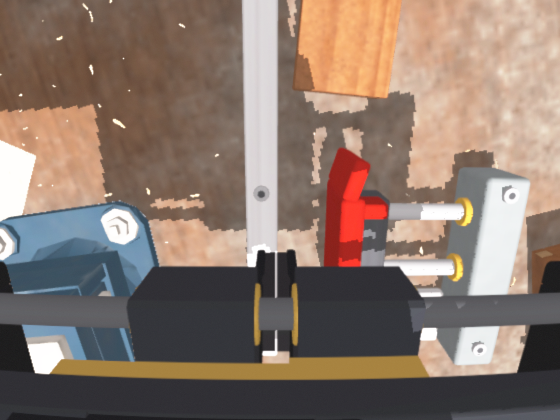

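{"method": "step_arm", "body": {
  "plan": [
    [[0,0,0],[0,0,0.01],255],
    [[0,0,0],[0,0,0.02],255],
    [[0,0,0],[0,0.002,0.021],255],
    [[0,0,0],[0,0.006,0.021],255],
    [[0,0,0],[0,0.012,0.021],255],
    [[0,0,0],[0,0.018,0.021],255],
    [[0,0,0],[0,0.024,0.021],255],
    [[0,0,0],[0,0.03,0.021],255],
    [[0,0,0],[0,0.035,0.021],255],
    [[0,0,0],[0,0.035,0.021],255]
  ]
}}

```text
time: 4.5
position: [0.5802, -0.1461, 0.0489]
tool_rot: [-2.47, -1.934, 0.008]
ft_force: [-9.6, 1.6, 6.7]
grip_width: 0.007
```

```bash
python3 mv.py; python3 - <<'E'
from h import *
save('wrist','w4.png')
E
python3 mv.py
```

```text
t 4.5 jig pos mm [31.7 -0.1 48.9] F jig [-9.74 -0.78  6.73] grip 0.007
t 4.55 jig pos mm [31.8 -0.1 48.9] F jig [-8.91 -0.19  6.83] grip 0.008
```

View pics/w4.png

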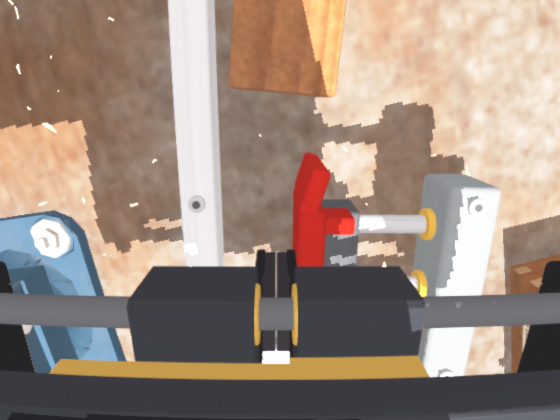

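{"method": "step_arm", "body": {
  "plan": [
    [[0,0,0],[0,0.004,0],255],
    [[0,0,0],[0,0.008,0],255],
    [[0,0,0],[0,0.012,0],255],
    [[0,0,0],[0,0.016,0],255],
    [[0,0,0],[0,0.019,0],255],
    [[0,0,0],[0,0.022,0],255],
    [[0,0,0],[0,0.024,0],255],
    [[0,0,0],[0,0.026,0],255],
    [[0,0,0],[0,0.026,0],255],
    [[0,0,0],[0,0.026,0],255]
  ]
}}

```text
time: 5.8
position: [0.6052, -0.1523, 0.0489]
tool_rot: [-2.469, -1.934, 0.008]
ft_force: [-9.7, 0.8, 7.4]
grip_width: 0.008
```

```bash
python3 mv.py; python3 - <<'E'
from h import *
C=cal('wrist');save('wrist','w5.png')
from mv import target
for j in(33,36,39,42):print(j,proj(C,[target((30+j)/1e3,.035,.055)[0],target((30+j)/1e3,.02,.055)[0]]).round(0).tolist())
im=cv2.imread('pics/w5.png')[130:290,180:440]
cv2.imwrite('pics/w5z.png',cv2.resize(im,None,fx=3,fy=3,interpolation=cv2.INTER_CUBIC))
E
python3 mv.py
```

```text
t 5.8 jig pos mm [57.5 -0.1 48.9] F jig [-9.63 -1.59  7.37] grip 0.008
33 [[289.0, 216.0], [289.0, 250.0]]
36 [[297.0, 216.0], [296.0, 250.0]]
39 [[304.0, 216.0], [303.0, 250.0]]
42 [[311.0, 216.0], [310.0, 250.0]]
t 5.85 jig pos mm [57.5 -0.1 48.9] F jig [-7.53 -0.89  7.68] grip 0.01
```

View pics/w5z.png

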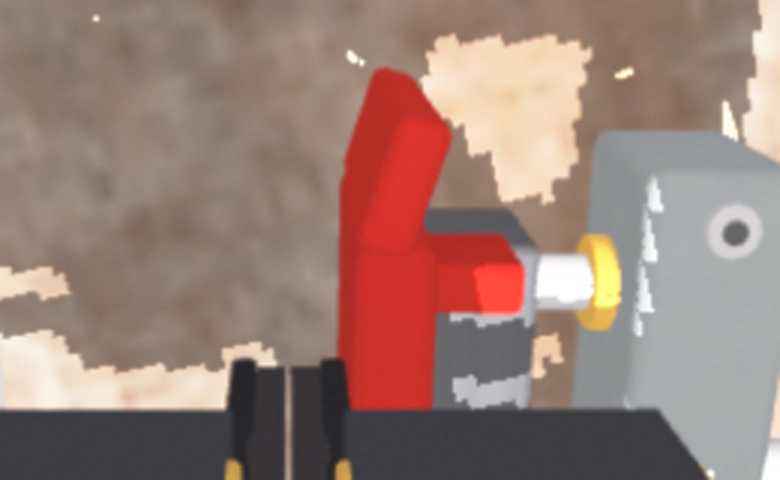

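{"method": "step_arm", "body": {
  "plan": [
    [[0,0,0],[0,-0.004,0],255],
    [[0,0,0],[0,-0.008,0],255],
    [[0,0,0],[0,-0.012,0],255],
    [[0,0,0],[0,-0.018,0],255],
    [[0,0,0],[0,-0.024,0],255],
    [[0,0,0],[0,-0.03,0],255],
    [[0,0,0],[0,-0.03,0],255],
    [[0,0,0],[0,-0.03,0],255],
    [[0,0,0],[0,-0.03,0],255],
    [[0,0,0],[0,-0.03,0],255]
  ]
}}

```text
time: 7.1
position: [0.579, -0.1458, 0.049]
tool_rot: [2.473, 1.937, 0.0]
ft_force: [0.5, -0.1, -0.4]
grip_width: 0.005
```

```bash
python3 mv.py; python3 - <<'E'
from h import *
C=cal('wrist');save('wrist','w6.png')
from mv import target
for j in(0,28,30,32,34):print(j,proj(C,[target((30+j)/1e3,.035,.055)[0],target((30+j)/1e3,.02,.055)[0]]).round(0).tolist())
im=cv2.imread('pics/w6.png')[130:290,180:440]
cv2.imwrite('pics/w6z.png',cv2.resize(im,None,fx=3,fy=3,interpolation=cv2.INTER_CUBIC))
E
python3 mv.py
```

```text
t 7.1 jig pos mm [30.5 -0.1 49. ] F jig [ 0.48  0.02 -0.35] grip 0.005
0 [[275.0, 216.0], [275.0, 250.0]]
28 [[343.0, 216.0], [341.0, 250.0]]
30 [[348.0, 216.0], [345.0, 250.0]]
32 [[352.0, 216.0], [350.0, 250.0]]
34 [[357.0, 216.0], [355.0, 250.0]]
t 7.15 jig pos mm [30.5 -0.1 49. ] F jig [ 0.31 -0.21  0.38] grip 0.004
```

View pics/w6z.png

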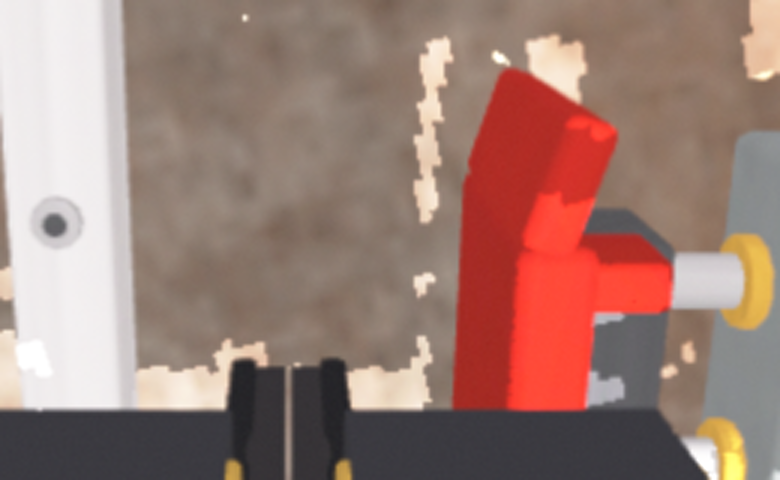

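{"method": "step_arm", "body": {
  "plan": [
    [[0,0,0],[0,0,-0.02],255],
    [[0,0,0],[0,0.001,-0.045],240],
    [[0,0,0],[0.015,0.002,-0.06],185],
    [[0,0,0],[0.05,0.003,-0.06],185],
    [[0,0,0],[0.09,0.004,-0.06],185],
    [[0,0,0],[0.13,0.004,-0.06],185],
    [[0,0,0],[0.16,0.004,-0.06],185],
    [[0,0,0],[0.18,0.004,-0.06],185],
    [[0,0,0],[0.188,0.004,-0.06],185],
    [[0,0,0],[0.19,0.004,-0.06],185]
  ]
}}

```text
time: 8.4
position: [0.6283, 0.0374, 0.109]
tool_rot: [2.473, 1.937, -0.001]
ft_force: [0.3, -0.2, -0.2]
grip_width: 0.275
```

```bash
python3 mv.py 35 188 24; python3 - <<'E'
from h import *
save('top','t7.png');save('wrist','w7.png')
im=cv2.imread('pics/t7.png')[110:260,220:400]
cv2.imwrite('pics/t7z.png',cv2.resize(im,None,fx=4,fy=4,interpolation=cv2.INTER_CUBIC))
E
python3 mv.py 35 188 24
```

```text
t 8.4 jig pos mm [ 34.1 189.5 109. ] F jig [ 0.31 -0.12 -0.25] grip 0.275
turn [-0.0001  0.0006  0.0018] shift [-0.0015  0.0009  0.085 ] P [0.629 0.036 0.024]
t 8.5 jig pos mm [ 34.2 188.6 108.9] F jig [0.19 0.3  0.04] grip 0.276
turn [-0.0002  0.0009  0.0005] shift [-0.0005  0.0008  0.0849] P [0.629 0.036 0.024]
```

View pics/t7z.png

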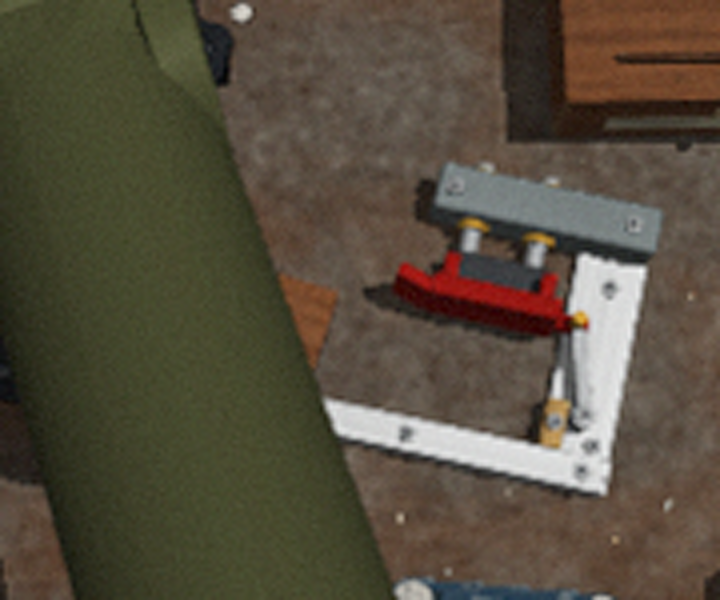

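View pics/w7.png

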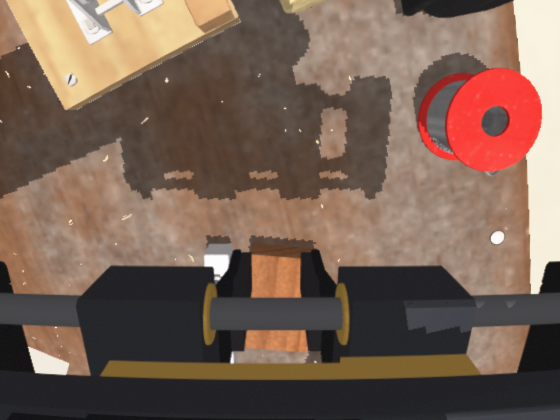

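```bash
python3 - <<'E'
from h import *
from mv import target
C=cal('wrist')
for P in([35,188.6,95],[35,178.6,95],[35,198.6,95],[0,165,22],[40,164.5,22],[35,188,22],[35,188,0]):print(P,proj(C,[target(*(np.array(P)/1e3))[0]]).round(0))
E
```

```text
[35, 188.6, 95] [[277. 272.]]
[35, 178.6, 95] [[277. 290.]]
[35, 198.6, 95] [[277. 253.]]
[0, 165, 22] [[227. 255.]]
[40, 164.5, 22] [[284. 256.]]
[35, 188, 22] [[277. 225.]]
[35, 188, 0] [[277. 215.]]
```

{"method": "step_arm", "body": {
  "plan": [
    [[0,0,0],[0,0,0.01],185],
    [[0,0,0],[0,0,0.03],185],
    [[0,0,0],[0,0,0.05],185],
    [[0,0,0],[0,0,0.068],185],
    [[0,0,0],[0,0,0.08],185],
    [[0,0,0],[0,0,0.086],185],
    [[0,0,0],[-0.004,0,0.086],185],
    [[0,0,0],[-0.008,0,0.086],185],
    [[0,0,0],[-0.012,0,0.086],185],
    [[0,0,0],[-0.016,0,0.086],185]
  ]
}}

```text
time: 9.75
position: [0.6247, 0.022, 0.0236]
tool_rot: [2.473, 1.936, 0.001]
ft_force: [-0.1, 0.1, 0.9]
grip_width: 0.273
```

```bash
python3 mv.py; python3 - <<'E'
from h import *
from mv import target
C=cal('wrist');save('wrist','w8.png')
E
python3 mv.py
```

```text
t 9.75 jig pos mm [ 34.3 173.7  23.6] F jig [-0.17  0.11  0.9 ] grip 0.273
t 9.8 jig pos mm [ 34.4 173.   23.4] F jig [-0.22 -0.07  0.38] grip 0.276
```

View pics/w8.png

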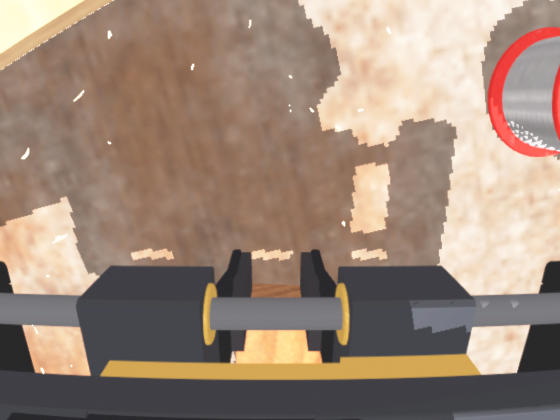

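{"method": "step_arm", "body": {
  "plan": [
    [[0,0,0],[-0.004,0,0],185],
    [[0,0,0],[-0.009,0,0],185],
    [[0,0,0],[-0.014,0,0],185],
    [[0,0,0],[-0.02,0,0],185],
    [[0,0,0],[-0.026,-0.001,0],185],
    [[0,0,0],[-0.032,-0.002,0],185],
    [[0,0,0],[-0.038,-0.003,0],185],
    [[0,0,0],[-0.043,-0.004,0],185],
    [[0,0,0],[-0.046,-0.0045,0],185],
    [[0,0,0],[-0.047,-0.005,0],185]
  ]
}}

```text
time: 11.05
position: [0.6082, -0.0226, 0.023]
tool_rot: [2.474, 1.937, -0.0]
ft_force: [0.9, 0.1, -0.9]
grip_width: 0.278
```

```bash
python3 mv.py; python3 - <<'E'
from h import *
save('top','t9.png');save('wrist','w9.png');save('scene','s9.png')
im=cv2.imread('pics/t9.png')[110:260,220:400]
cv2.imwrite('pics/t9z.png',cv2.resize(im,None,fx=4,fy=4,interpolation=cv2.INTER_CUBIC))
im=cv2.imread('pics/s9.png')[180:300,200:400]
cv2.imwrite('pics/s9z.png',cv2.resize(im,None,fx=4,fy=4,interpolation=cv2.INTER_CUBIC))
E
python3 mv.py
```

```text
t 11.05 jig pos mm [ 29.1 126.5  23. ] F jig [ 0.9   0.28 -0.89] grip 0.278
t 11.2 jig pos mm [ 29.  126.7  22.9] F jig [ 0.66  0.5  -0.68] grip 0.272
```

View pics/t9z.png

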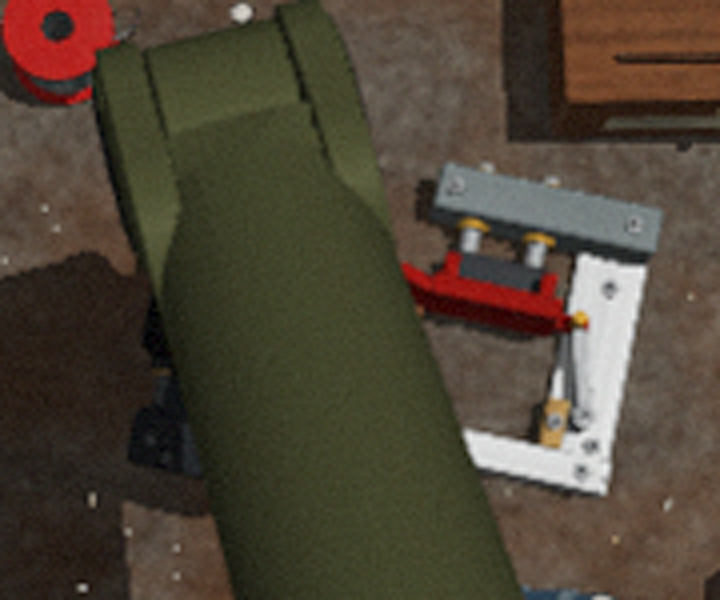

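View pics/w9.png

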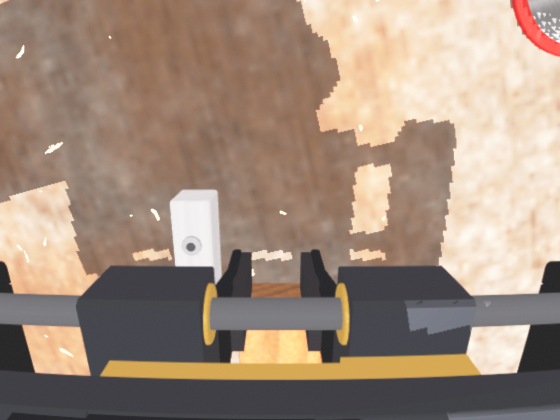

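View pics/s9z.png

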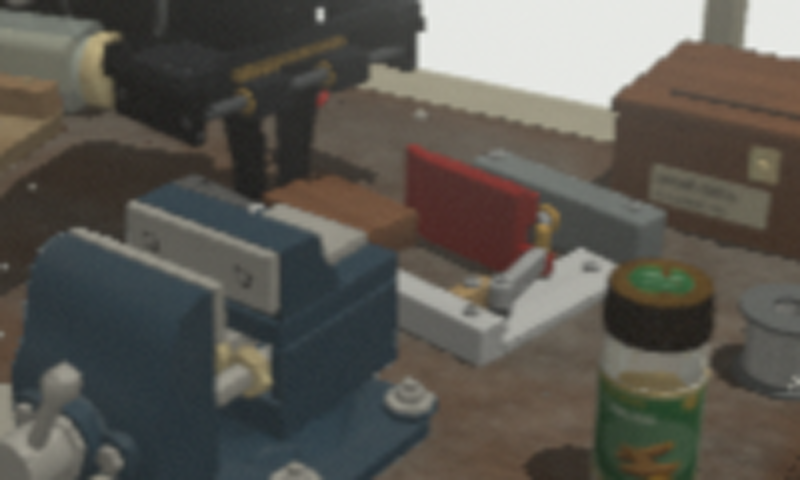

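```bash
cat > tj.py <<'E'
from h import *
def tojig(cam,uv,z):
    p=np.load('jig.npy');c,s=np.cos(p[2]),np.sin(p[2]);P=atz(cal(cam),uv,z);d=P[:,:2]-p[:2]
    return (1e3*np.c_[d[:,0]*c+d[:,1]*s,-d[:,0]*s+d[:,1]*c]).round(1)
E
python3 - <<'E'
from tj import *
from mv import target
print(tojig('top',[[324.5,188]],.022),tojig('scene',[[304.3,233.8],[268,229]],.022))
C=cal('scene')
# check scene cal: fence corner, housing corner, jaw top corners
for P in([-18,-80,22],[138,-80,36],[61.5,35,55],[61.5,-35,55]):print(P,((proj(C,[target(*(np.array(P)/1e3))[0]])-[200,180])*4+1.5).round(0))
E
```

```text
[[56.2 36.5]] [[ 51.9  26.2]
 [  9.4 102.4]]
[-18, -80, 22] [[480. 328.]]
[138, -80, 36] [[667. 207.]]
[61.5, 35, 55] [[420. 154.]]
[61.5, -35, 55] [[516. 192.]]
```

{"method": "step_arm", "body": {
  "plan": [
    [[0,0,0],[-0.004,0,0],185],
    [[0,0,0],[-0.01,0,0],185],
    [[0,0,0],[-0.017,0,0],185],
    [[0,0,0],[-0.024,0,0],185],
    [[0,0,0],[-0.031,0,0],185],
    [[0,0,0],[-0.038,0,0],185],
    [[0,0,0],[-0.045,0,0],185],
    [[0,0,0],[-0.052,0,0],185],
    [[0,0,0],[-0.057,0,0],185],
    [[0,0,0],[-0.06,0,0],185]
  ]
}}

```text
time: 12.45
position: [0.5939, -0.0809, 0.023]
tool_rot: [2.474, 1.937, -0.0]
ft_force: [0.1, 0.2, 0.1]
grip_width: 0.277
```

```bash
python3 mv.py; python3 - <<'E'
from h import *
save('top','t10.png');save('wrist','w10.png');save('scene','s10.png')
im=cv2.imread('pics/t10.png')[110:260,220:400]
cv2.imwrite('pics/t10z.png',cv2.resize(im,None,fx=4,fy=4,interpolation=cv2.INTER_CUBIC))
im=cv2.imread('pics/s10.png')[180:300,200:400]
cv2.imwrite('pics/s10z.png',cv2.resize(im,None,fx=4,fy=4,interpolation=cv2.INTER_CUBIC))
E
python3 mv.py
```

```text
t 12.45 jig pos mm [29.3 66.5 23. ] F jig [0.06 0.18 0.07] grip 0.277
t 12.6 jig pos mm [29.3 66.7 23.1] F jig [-0.9   0.68  0.2 ] grip 0.273
```

View pics/t10z.png

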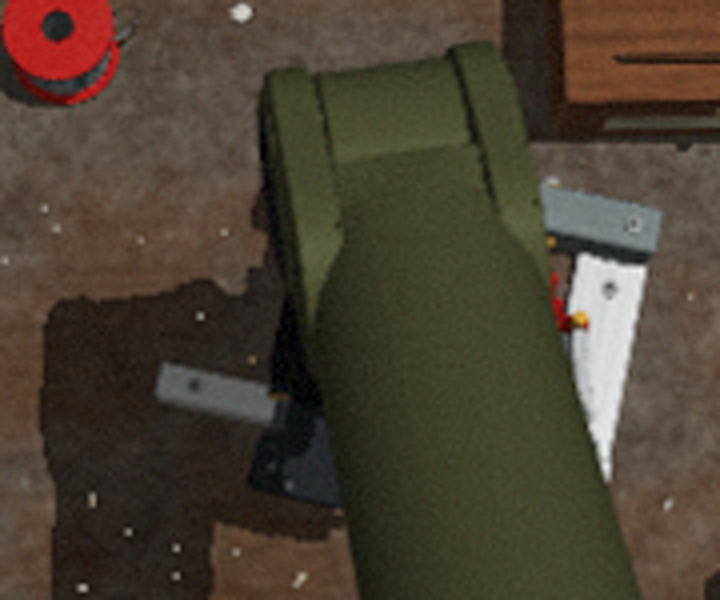

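View pics/w10.png

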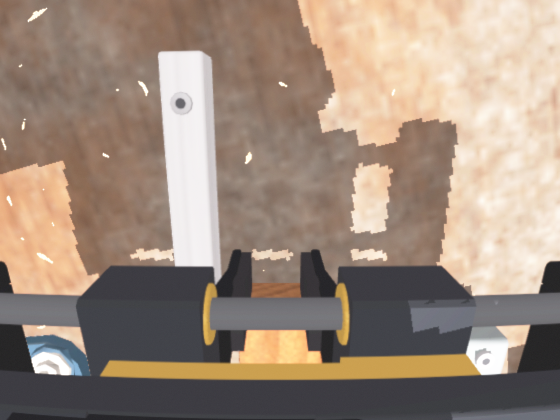

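View pics/s10z.png

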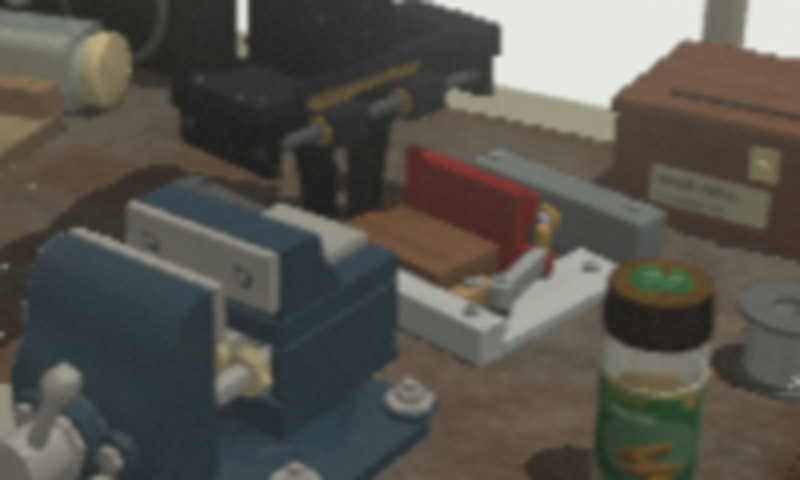

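{"method": "step_arm", "body": {
  "plan": [
    [[0,0,0],[-0.002,0,0],185],
    [[0,0,0],[-0.004,0,0],185],
    [[0,0,0],[-0.006,0,0],185],
    [[0,0,0],[-0.008,0,0],185],
    [[0,0,0],[-0.01,0,0],185],
    [[0,0,0],[-0.012,0,0],185],
    [[0,0,0],[-0.0135,0,0],185],
    [[0,0,0],[-0.015,0,0],185],
    [[0,0,0],[-0.015,0,0],185],
    [[0,0,0],[-0.015,0,0],185]
  ]
}}

```text
time: 13.85
position: [0.5902, -0.0953, 0.023]
tool_rot: [2.473, 1.937, -0.001]
ft_force: [0.3, -0.8, -0.3]
grip_width: 0.273
```

```bash
python3 mv.py; python3 - <<'E'
from h import *
save('scene','s11.png')
im=cv2.imread('pics/s11.png')[200:280,260:380]
cv2.imwrite('pics/s11z.png',cv2.resize(im,None,fx=6,fy=6,interpolation=cv2.INTER_CUBIC))
E
python3 mv.py
```

```text
t 13.85 jig pos mm [29.2 51.6 23. ] F jig [ 0.48 -0.69 -0.35] grip 0.273
t 13.9 jig pos mm [29.1 51.6 22.9] F jig [ 0.04 -0.49 -0.18] grip 0.278
```

View pics/s11z.png

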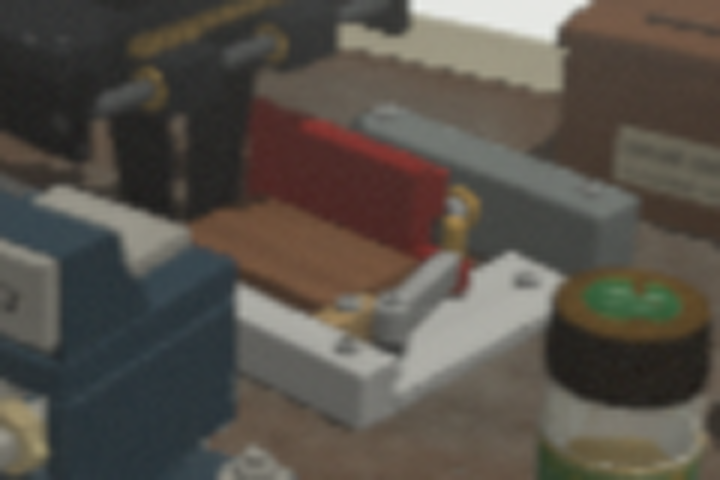

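{"method": "step_arm", "body": {
  "plan": [
    [[0,0,0],[-0.0005,0,0],185],
    [[0,0,0],[-0.001,0,0],185],
    [[0,0,0],[-0.0015,0,0],185],
    [[0,0,0],[-0.002,0,0],185],
    [[0,0,0],[-0.0025,0,0],185],
    [[0,0,0],[-0.003,0,0],185],
    [[0,0,0],[-0.003,0,0],185],
    [[0,0,0],[-0.003,0,0],185],
    [[0,0,0],[-0.003,0,0],185],
    [[0,0,0],[-0.003,0,0],185]
  ]
}}

```text
time: 15.15
position: [0.5903, -0.0955, 0.0232]
tool_rot: [-2.471, -1.938, -0.004]
ft_force: [1.4, 6.6, -0.6]
grip_width: 0.274
```

```bash
for i in 1 2; do python3 - <<'E'
from mv import *
report(); ctrl.get_image('wrist'); report()
E
done
```

```text
t 15.15 jig pos mm [29.3 51.4 23.2] F jig [-0.21  6.74 -0.61] grip 0.274
t 15.2 jig pos mm [29.3 51.3 23.2] F jig [-0.76  6.72 -1.05] grip 0.276
t 15.2 jig pos mm [29.3 51.3 23.2] F jig [-0.76  6.72 -1.05] grip 0.276
t 15.25 jig pos mm [29.4 51.3 23.2] F jig [ 0.03  6.45 -0.13] grip 0.276
```

{"method": "step_arm", "body": {
  "plan": [
    [[0,0,0],[0.001,0,0],185],
    [[0,0,0],[0.003,0,0],185],
    [[0,0,0],[0.008,0,0],185],
    [[0,0,0],[0.015,0,0],185],
    [[0,0,0],[0.022,0,0],185],
    [[0,0,0],[0.025,0,-0.01],185],
    [[0,0,0],[0.025,0,-0.03],185],
    [[0,0,0],[0.025,0,-0.06],185],
    [[0,0,0],[0.025,0,-0.09],185],
    [[0,0,0],[0.025,0,-0.12],185]
  ]
}}

```text
time: 16.5
position: [0.596, -0.074, 0.1458]
tool_rot: [2.472, 1.936, 0.001]
ft_force: [-0.2, -0.2, -0.2]
grip_width: 0.274
```

{"method": "step_arm", "body": {
  "plan": [
    [[0,0,0],[0.01,0,-0.02],185],
    [[0,0,0],[0.04,0,-0.03],185],
    [[0,0,0],[0.08,0,-0.04],185],
    [[0,0,0],[0.12,0,-0.05],185],
    [[0,0,0],[0.16,0,-0.05],185],
    [[0,0,0],[0.19,0,-0.05],185],
    [[0,0,0],[0.2,0,-0.05],185],
    [[0,0,0],[0.2,0,-0.05],185],
    [[0,0,0],[0.2,0,-0.05],185],
    [[0,0,0],[0.2,0,-0.05],185]
  ]
}}

```text
time: 17.75
position: [0.6436, 0.1186, 0.193]
tool_rot: [2.475, 1.934, -0.001]
ft_force: [0.4, -0.2, 1.1]
grip_width: 0.27
```

```bash
python3 mv.py; python3 - <<'E'
from h import *
save('top','t12.png')
im=cv2.imread('pics/t12.png')[140:245,250:395]
cv2.imwrite('pics/t12z.png',cv2.resize(im,None,fx=5.5,fy=5.5,interpolation=cv2.INTER_CUBIC))
E
```

```text
t 17.75 jig pos mm [ 29.4 272.1 193. ] F jig [ 0.47 -0.11  1.11] grip 0.27
```

View pics/t12z.png

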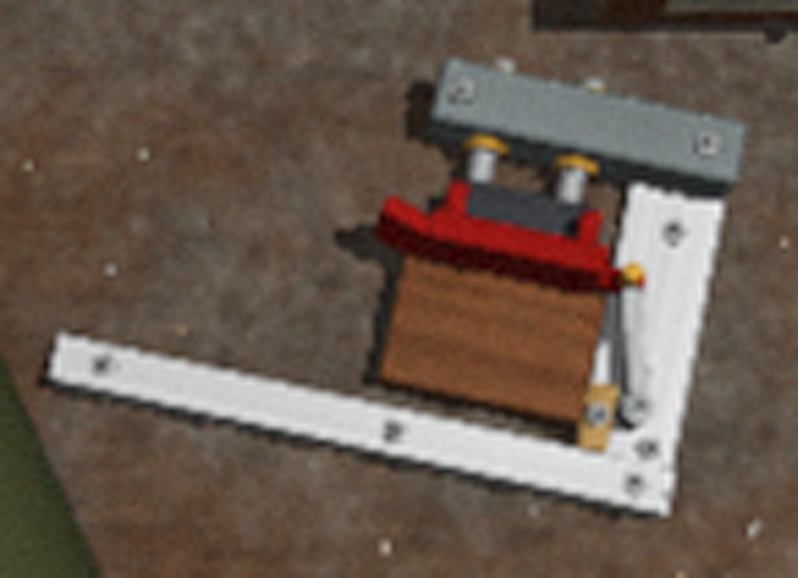

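View pics/t12.png

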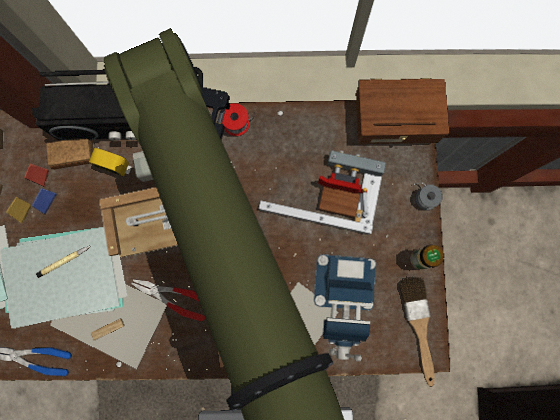

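```bash
python3 - <<'E'
from tj import *
z=lambda a:(np.array(a,float)+.5)/5.5-.5+[250,140]
q=tojig('top',z([[380,377],[580,422],[603,300]]),.022);print(q)
d=q[0]-q[1];print('yaw',np.degrees(np.arctan2(-d[0],d[1])),np.linalg.norm(d))
print('stop face corner y',tojig('top',z([[590,383]]),.022),'jaw lower/upper edge',tojig('top',z([[610,268],[470,233]]),.055))
from mv import report
report();ctrl.get_image('top');st,_=report();print(abs(st['qd']).max())
E
```

```text
[[ 10.7  39.5]
 [ 10.3 -39.7]
 [ 59.3 -39. ]]
yaw -0.28937016344059807 79.20101009456887
stop face corner y [[ 26.1 -40.4]] jaw lower/upper edge [[ 64.9 -36. ]
 [ 66.5  18.6]]
t 17.8 jig pos mm [ 29.3 272.4 193. ] F jig [-0.06 -0.71  0.51] grip 0.272
t 17.85 jig pos mm [ 29.2 272.7 193.1] F jig [ 0.17 -1.22  0.68] grip 0.277
0.005408917995095533
```

```bash
python3 -c "
from bench import ctrl
print(ctrl.close_job())"
```

```text
the job is handed in; nothing more can be done
None
```

I opened the jig and loaded the block only by pushing, then handed the job in at about 17.9 s of the 56 s allowed.

- **Jaw:** I pushed it back with the closed fingers to about 36.7 mm by the wrist camera, past the 32.5 mm catch. When I backed off, it came to rest at about 31.7 mm. Its brass pin is at the same place in the top picture before and after loading.
- **Block:** I slid it along the fence with the two fingertips part open until it stalled against the end stop at about 6.7 N. In the last top picture its centre is at jig x of about 35 mm and y of about 0 mm, about 0.3° off the fence line, and it looks flat.
- **Robot and bystanders:** The arm was clear of everything, with the tool about 190 mm up. The red spool, grey spool and pin jar stand where they started. In the last picture the arm hides the foil roll and partly hides the glass jar, so I did not check those two; all my moves stayed well clear of them.

**Disagreement:** a rough reading of the jaw's top edge in the last top picture gave 65–66 mm, against the expected 61.5 mm. I put this down to picking the wrong edge, because the wrist camera and the unchanged pin position both indicate that the jaw is latched.

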